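# Pin the indexing jig and hold its plunger drawn

### The arm

A 6-joint arm with a two-finger parallel gripper is mounted at the origin on a cart in front of the work surface, level with it; the furniture and walls round the work are solid. World frame = base frame: x ahead of the robot, y to its left, z up, the work surface at z = 0. Lengths are in mm, angles in rad, forces in N, time in s.
With the tool pointing down it reaches from about 350 to 975 mm from the base axis. Payload 7.1 kg.
Tool frame: the origin (TCP) lies at the very end of the fingers, on their centre line; the grasp point (between the pads) lies 19 mm behind it; y points along the fingers, x is the direction in which the jaws open and shut, and the axes are right-handed (so a half turn about y gives the same grasp; the last joint's range is limited). The gripper opens to 88 mm and grips with 3 to 60 N. Pads are 20 mm wide; open, the fingers measure 115 mm over their backs; the gripper's body (75 mm by 178 mm) begins 61 mm behind the grasp point.
Start: joints at [1.111, 0.423, 1.63, -0, 1.089, -0.019], TCP at [266.632, 565.254, 191.775] pointing down, gripper open.
Joint ranges: [-3, 3], [-0.9, 2.11], [0.09, 2.58], [-1.31, 4.45], [0.11, 2.69], [-2.54, 2.54]. Speed limits (rad/s): [2.39, 2.39, 3.01, 3.14, 3.14, 3.14].

### API

Orientations are given as a rotation vector (axis times angle).
In Python, from workcell import ctrl gives the robot as it stands. The module is installed in compiled form; this text tells all that it offers.
- The arm moves only by the tool carry_out, never from a script. Its arguments are lists of equal length, an entry for each row: "delta_pos": the shift along the tool's x, y, z in cm, a list of three; "rotation": the turn, a rotation vector about the tool's x, y, z in rad, a list of three. In form: {"delta_pos": [[dx, dy, dz], ...], "rotation": [[wx, wy, wz], ...]}. A call has 1 to 12 rows; each row is the pose to reach, as a shift and turn from the pose commanded when the call began, along the tool's axes at that moment; what a row does not reach only later rows make up. A row lasts 1/12 s, in which the tool goes at most 41.7 mm and 7.16 degrees, less where a joint would pass 70% of its speed; a pose out of reach is approached as far as the arm can. A call with a gripper value outside its range is refused whole. "hand" is the closure in counts, from 0 (fully open) to 255 (shut), set as the call begins (left out, the last holds). The fingers move at their own pace and stop on an object; the grip force is fixed at half the most. Time passes only in rows, so rows that repeat a pose let the fingers close. It gives the time, the measured TCP pose, the force and the opening at its end, in the units of the state.
- ctrl.get_obs(): the state, without advancing time (a new reading comes with each control period).
- ctrl.get_image(name): name is "scene" or "top" or "wrist"; returns the picture (384x512x3 uint8, red, green, blue); there is no depth.
- ctrl.camera_info(name): a dict with "fov_y" (degrees; the focal length in pixels is half the picture's height over the tangent of half this angle, whatever the lens; pixels are square), "cx", "cy" (the principal point, pixels), "R" (3x3) and "t" (3): a world point X has camera coordinates R X + t; the wrist camera has in their place "T_tool_cam" (4x4, takes a point from camera to tool coordinates, whose origin is the TCP and whose axes are the tool frame's). Camera axes: x right, y down, z forward; pixel columns grow to the right and rows downward; lengths in mm; the calibration is good to about 2 mm. The wrist camera is an equidistant fisheye: a pixel r from the principal point sees the ray r / f radians off the axis. A picture is of the moment at which its call begins: read the wrist's pose just before it. camera_info takes no time and is no camera call.
- ctrl.close_job(): hands the job in, once; it reports no verdict.
The state is a dict: "t": time; "qpos": joint angles; "qvel": joint speeds; "joint_torque": joint torques, N m; "ee_pos": TCP position; "orientation": TCP orientation; "ft_force": force on the tool from outside, world axes, zero at the start; "moment": the same for the moment, N m; "width": finger opening in mm.
Only numpy, scipy, OpenCV 4.12 (cv2) and the standard library are available. Lean on these libraries where they do the work, as an engineer would, in place of code of your own. Each camera call takes 0.05 s, during which the arm holds its last target.

### The job

The square pallet of the small indexing jig must stay put while its index plunger is out of its seat: take the long pin (the one with the tall, narrow cylindrical head) out of the wooden stand, push it fully home in the hole at the pallet's corner and let go of it. Only then take the black grip of the sprung plunger, pull it fully back against its spring, and finish still holding it there, fully back. Leave the pin seated, the other pin in the stand and everything else on the table where they are.

Things in the scene. Friction and masses are not known exactly. Their poses are not given: they have to be found in the camera images.
- jig: indexing jig, fixed. Dark steel base 170 x 140 x 20 mm; on it a square aluminium pallet 110 x 110 mm, its top 68 mm above the table, with a hexagonal plywood panel screwed on it (highest point 81 mm above the table). Origin: centre of the pallet, on the table; z up; -x points along the plunger, out of the pallet's side and through the lug, roughly towards the robot
- pin_hole (a point): middle of the mouth of the vertical 10 mm hole (2 mm chamfer, 48 mm deep) near one corner of the pallet, level with the pallet's top, 68 mm above the table; in the jig's frame at x = -38, y = -38 mm. Its axes are the jig's
- lug_top (a point): middle of the top of the steel lug that carries the plunger, 76 mm above the table, in front of the pallet; the lug is 22 mm along the jig's x, 36 mm along y; its centre lies 79 mm from the jig's origin along -x
- plunger (a joint): travel of the sprung index plunger in m: 0 seated in the hole in the pallet's side, 0.020 fully back against its stop. It slides level, along the jig's -x. The spring pulls it home with about 3 N when seated, 10 N fully back, and it snaps home if let go
- plunger_grip (a point): centre of the plunger's black grip: a level cylinder, diameter 20 mm, 28 mm long along the jig's x, 54 mm above the table, with a collar of diameter 29 mm, 6 mm thick, at its outer (-x) end. Seated, it lies 131 mm from the jig's origin along -x, 41 mm in front of the lug's face, over the bare table; it moves with the plunger. Its axes are the jig's
- stand: wooden pin stand, a block 50 x 130 x 45 mm fixed to the table, with two upright 10 mm holes, 40 mm deep, at y = -40 and +40 mm in its frame, each with a pin in it; which pin is where changes. Behind it a tall cluster of plywood cells, fixed, over 0.4 m high, overhangs forward to about 0.55 m in front of the robot: keep arm and gripper clear of it. Origin: centre of its underside; z up
- long_pin: the long steel pin: shank of diameter 8 mm, 36 mm long, chamfered foot; above it a cylindrical head of diameter 16 mm, 36 mm tall, with two dark bands. The head's underside rests on the stand's top, and on the pallet's top when fully home. Origin: centre of the shank's foot; z up along the pin; 0.05 to 0.1 kg. Its shank has 1 mm play all round in either hole
- short_pin: the other steel pin, to be left alone: a flat head, 26 mm in diameter and 12 mm tall, with a short 8 mm shank of 18 mm. Origin on its axis 36 mm below the head's underside; z up
- glue_bottle_1: white glue bottle with a red cap, 58 mm in diameter, 176 mm tall; bystander. Origin: centre of its underside
- sander: brown sanding block 61 x 100 x 31 mm; bystander. Origin: centre of its underside
- cell_a: small many-sided closed plywood cell 71 x 80 x 67 mm, between the stand and the jig; bystander. Origin: centre of its underside
- cell_b: small many-sided closed plywood cell 81 x 87 x 74 mm, right of the jig; bystander. Origin: centre of its underside

How it is judged:
By the outcome, as a careful person would: the job done as asked, in the order asked, and still so for the second after the job is handed in, while the arm keeps its last pose, push and grip.
It also fails if it takes over 53 s, if anything falls off the work surface, if the arm or the gripper's body presses on something with over 40 N, if the wrist force passes 120 N, or if a joint passes its speed limit or range.

## Working session

There is one attempt and no reset: what is moved stays moved. The work goes in short steps, Python scripts to look and compute and a tool call to move; the robot and the scene stay as the last step left them, time stands still between calls to the robot, and variables do not carry over. Pictures are saved under pics/ and viewed, and the job is handed in when it is done.

Besides the shell and the picture viewer there is one more tool, called after "Emit:" as name(argument=value, ...) on one line, values as JSON. carry_out: Moves the arm, as the interface text tells. Its arguments: {"type":"object","properties":{"delta_pos":{"type":"array","items":{"type":"array","items":{"type":"number"}}},"rotation":{"type":"array","items":{"type":"array","items":{"type":"number"}}},"hand":{"type":"number"}},"required":["delta_pos","rotation"]}

```bash
mkdir -p pics
cat > h.py <<'E'
import numpy as np, cv2
from scipy.spatial.transform import Rotation as Ro
from workcell import ctrl
def save(name,fn,crop=None,s=1):
    im=ctrl.get_image(name)[:,:,::-1]
    cv2.imwrite('pics/raw_'+fn,im)
    if crop: im=im[crop[1]:crop[3],crop[0]:crop[2]]
    if s!=1: im=cv2.resize(im,None,fx=s,fy=s,interpolation=cv2.INTER_CUBIC)
    cv2.imwrite('pics/'+fn,im)
def ray(name,u,v,obs=None):
    c=ctrl.camera_info(name)
    f=192/np.tan(np.radians(c['fov_y'])/2)
    d=np.array([(u-c['cx'])/f,(v-c['cy'])/f,1.])
    if name=='wrist':
        x,y=d[:2];r=np.hypot(x,y)
        d=np.array([np.sin(r)*x/r,np.sin(r)*y/r,np.cos(r)]) if r>1e-9 else np.array([0,0,1.])
        T=np.array(c['T_tool_cam']);R=Ro.from_rotvec(obs['orientation']).as_matrix()
        return np.array(obs['ee_pos'])+R@T[:3,3], R@T[:3,:3]@d
    R=np.array(c['R']);t=np.array(c['t'])
    return -R.T@t, R.T@d
def atz(name,u,v,z,obs=None):
    o,d=ray(name,u,v,obs); return o+d*(z-o[2])/d[2]
def proj(name,X,obs=None):
    c=ctrl.camera_info(name);f=192/np.tan(np.radians(c['fov_y'])/2);X=np.array(X,float)
    if name=='wrist':
        T=np.array(c['T_tool_cam']);R=Ro.from_rotvec(obs['orientation']).as_matrix()
        p=R.T@(X-np.array(obs['ee_pos']));p=T[:3,:3].T@(p-T[:3,3])
        r=np.hypot(p[0],p[1]);th=np.arctan2(r,p[2])
        return c['cx']+f*th*p[0]/r, c['cy']+f*th*p[1]/r
    p=np.array(c['R'])@X+np.array(c['t']);return c['cx']+f*p[0]/p[2],c['cy']+f*p[1]/p[2]
def crop(raw,fn,c,s):
    im=cv2.imread('pics/raw_'+raw)[c[1]:c[3],c[0]:c[2]]
    cv2.imwrite('pics/'+fn,cv2.resize(im,None,fx=s,fy=s,interpolation=cv2.INTER_CUBIC))
E
python3 - <<'E'
from h import *
o=ctrl.get_obs();print(o)
print(Ro.from_rotvec(o['orientation']).as_matrix().round(3))
for n in['scene','top','wrist']: save(n,n+'0.png'); print(n,ctrl.camera_info(n))
E
```

```text
{'t': 0.0, 'qpos': array([ 1.11096622e+00,  4.23834987e-01,  1.63068830e+00,  6.11403684e-06,
        1.08859615e+00, -1.89735437e-02]), 'qvel': array([-0.00157323, -0.0020574 ,  0.00058619,  0.00017603,  0.0002823 ,
        0.00081619]), 'joint_torque': array([-1.04837833e-03, -5.44618750e+01, -2.73665911e+01,  6.42639748e-02,
        2.28915538e-02, -9.56935173e-05]), 'ee_pos': array([266.38845017, 564.71902309, 191.00605792]), 'orientation': array([-1.38689664, -0.87766043,  0.87980661]), 'ft_force': array([-0.10707401, -0.55505279, -0.20662996]), 'moment': array([ 0.08364818,  0.04662475, -0.01485249]), 'width': 87.53292795862151}
[[ 0.427 -0.001 -0.904]
 [ 0.904 -0.001  0.427]
 [-0.002 -1.     0.   ]]
scene {'fov_y': 45.97801045046772, 'cx': 260.6455475466812, 'cy': 188.24539311416103, 'R': array([[ 0.55822926, -0.82941638, -0.02117937],
       [-0.47529246, -0.29875844, -0.82755089],
       [ 0.68005675,  0.47202951, -0.56099105]]), 't': array([-329.08801206,  276.75247865, 1441.33618577])}
top {'fov_y': 47.195019836157606, 'cx': 258.4911484070724, 'cy': 199.7584616343285, 'R': array([[-0.01738375, -0.99984023,  0.0041624 ],
       [-0.99300733,  0.01677848, -0.11685427],
       [ 0.11676576, -0.00616466, -0.99314035]]), 't': array([ -34.74691034,  507.58348402, 1734.39302008])}
wrist {'fov_y': 65.70646984690485, 'cx': 257.62129545625214, 'cy': 190.2514882485012, 'T_tool_cam': array([[ 1.00000000e+00,  2.44235950e-05,  1.95305389e-05,
         8.74503389e-01],
       [-1.23966094e-05, -2.63771870e-01,  9.64585092e-01,
        -1.93702142e+02],
       [ 2.87102424e-05, -9.64585092e-01, -2.63771869e-01,
         7.28026440e+01],
       [ 0.00000000e+00,  0.00000000e+00,  0.00000000e+00,
         1.00000000e+00]])}
```

View pics/scene0.png

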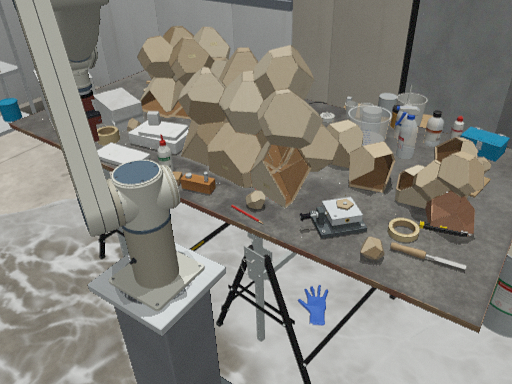

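View pics/top0.png

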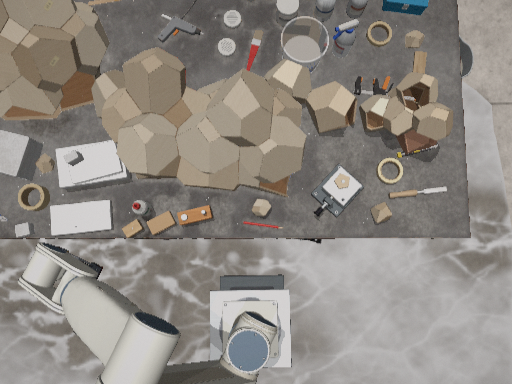

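View pics/wrist0.png

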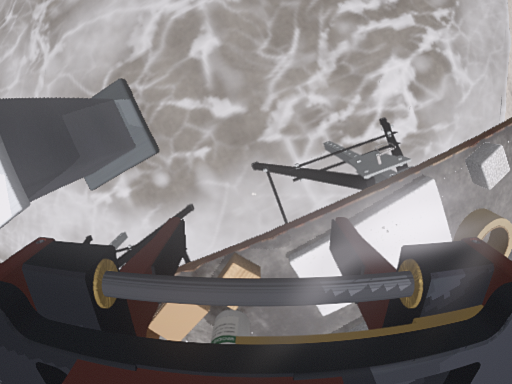

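Run:
```python
from h import *
crop('top0.png','t_st.png',(160,195,230,235),10)
crop('top0.png','t_jig.png',(300,155,375,225),8)
crop('scene0.png','s_st.png',(160,165,225,200),11)
crop('scene0.png','s_jig.png',(290,185,380,245),8)
```

```text
(no output)
```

View pics/t_st.png

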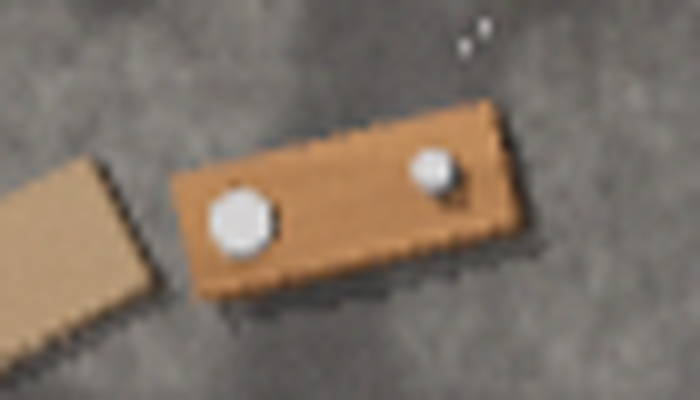

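View pics/t_jig.png

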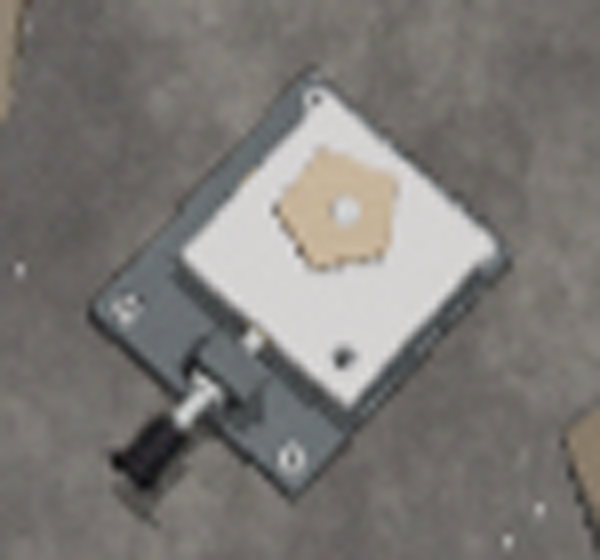

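View pics/s_st.png

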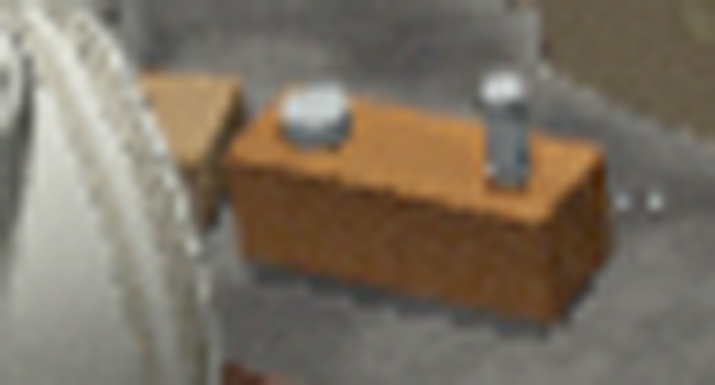

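View pics/s_jig.png

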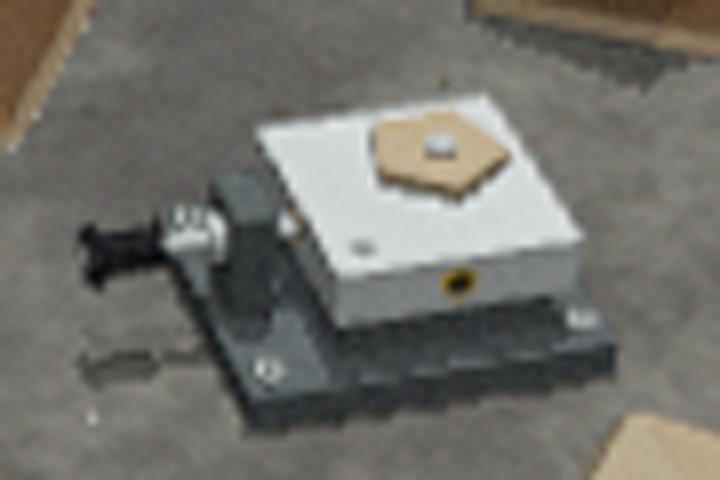

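Run:
```python
from h import *
a=atz
T=lambda x,y,x0,y0,s,z:a('top',x0+x/s-.5,y0+y/s-.5,z)
S=lambda x,y,x0,y0,s,z:a('scene',x0+x/s-.5,y0+y/s-.5,z)
print('pin top',T(433,168,160,195,10,81),S(505,86,160,165,11,81))
print('stand corners',[T(x,y,160,195,10,45).round(0)[:2] for x,y in[(173,178),(490,100),(522,225),(203,297)]])
print('short',T(240,222,160,195,10,57))
print('hole',T(343,357,300,155,8,68),S(363,247,290,185,8,68))
P=[T(x,y,300,155,8,68)[:2] for x,y in[(183,255),(352,408),(502,242),(322,85)]]
print('pallet T',np.round(P,1),np.mean(P,0))
P=[S(x,y,290,185,8,68)[:2] for x,y in[(257,128),(338,275),(582,238),(487,95)]]
print('pallet S',np.round(P,1),np.mean(P,0))
print('grip collar/inner T',T(128,470,300,155,8,54),T(175,435,300,155,8,54),'screw?')
print('grip S',S(95,253,290,185,8,54),S(155,243,290,185,8,54))
print('lug',T(225,362,300,155,8,76))
```

```text
pin top [459.43608199 173.86185837  81.        ] [462.97507712 176.78381676  81.        ]
stand corners [array([461., 281.]), array([490., 156.]), array([440., 143.]), array([413., 269.])]
short [441.65173631 252.64891138  57.        ]
hole [ 499.36236706 -372.89496239   68.        ] [ 499.99197913 -371.99416981   68.        ]
pallet T [[ 551.3 -296. ]
 [ 474.1 -376.3]
 [ 555.1 -453.6]
 [ 635.3 -367.9]] [ 553.95501574 -373.45477123]
pallet S [[ 554.1 -292.3]
 [ 476.6 -371.7]
 [ 556.3 -448.9]
 [ 633.2 -369.1]] [ 555.03121413 -370.51947287]
grip collar/inner T [ 446.66756782 -267.31380638   54.        ] [ 463.60867777 -291.10166686   54.        ] screw?
grip S [ 450.31950037 -267.69261117   54.        ] [ 470.70501823 -286.40625069   54.        ]
lug [ 496.95083801 -313.48635963   76.        ]
```

```bash
cat >> h.py <<'E'
def Rdown(az): # tool z = -radial(az deg), y down
    a=np.radians(az); z=-np.array([np.cos(a),np.sin(a),0]); y=np.array([0,0,-1.]); return np.column_stack([np.cross(y,z),y,z])
def delta(pos,az,obs=None,cmd=None):
    o=obs or ctrl.get_obs(); R=Ro.from_rotvec(o['orientation']).as_matrix()
    p=np.array(o['ee_pos'])
    d=R.T@(np.array(pos)-p)/10; w=Ro.from_matrix(R.T@Rdown(az)).as_rotvec()
    print('t',round(o['t'],2),'pos',p.round(1),'d cm',d.round(2),'rot',w.round(3),'F',np.round(o['ft_force'],1),'w',round(o['width'],1))
E
python3 - <<'E'
from h import *
delta((450,178,230),13); print(atz('top',140,208,176))
E
```

```text
t 0.15 pos [266.4 564.8 191.2] d cm [-27.16  -3.85 -33.11] rot [-0.    -0.668 -0.001] F [-0.5  0.3  0.8] w 87.3
[466.64396337 392.42705873 176.        ]
```

Emit:
carry_out(delta_pos=[[-1,-1,-1.2],[-3.5,-2.5,-4],[-6,-3.8,-7.5],[-9,-3.8,-11],[-12,-3.8,-14.5],[-15,-3.8,-18],[-18,-3.8,-22],[-21,-3.8,-25.5],[-24,-3.8,-29],[-26,-3.8,-31.5],[-27.2,-3.8,-33.1],[-27.2,-3.8,-33.1]], rotation=[[0,0,0],[0,-0.07,0],[0,-0.14,0],[0,-0.21,0],[0,-0.28,0],[0,-0.35,0],[0,-0.42,0],[0,-0.49,0],[0,-0.56,0],[0,-0.62,0],[0,-0.668,0],[0,-0.668,0]])

```text
t: 1.15
ee_pos: [452.1, 172.9, 229.8]
orientation: [-1.096, -1.373, 1.374]
ft_force: [0.1, 1.2, 0.4]
width: 87.7
```

Run:
```python
from h import *
delta((461,175,120),13); o=ctrl.get_obs(); print(o['qpos'].round(2),proj('wrist',(461,175,81),o));save('wrist','w1.png')
```

```text
t 1.15 pos [452.1 172.9 229.8] d cm [ 0.03 10.98 -0.91] rot [ 0.001 -0.002 -0.002] F [0.1 1.2 0.4] w 87.7
[ 0.34  0.17  1.9  -0.    1.08 -1.45] (np.float64(256.9464046975982), np.float64(180.06733529295386))
```

View pics/w1.png

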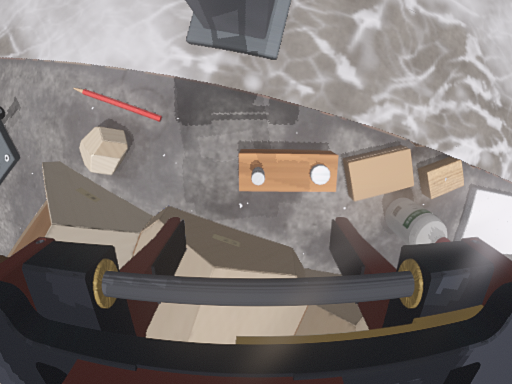

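Run:
```python
from h import *
crop('w1.png','w1c.png',(230,145,345,200),6)
```

```text
(no output)
```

View pics/w1c.png

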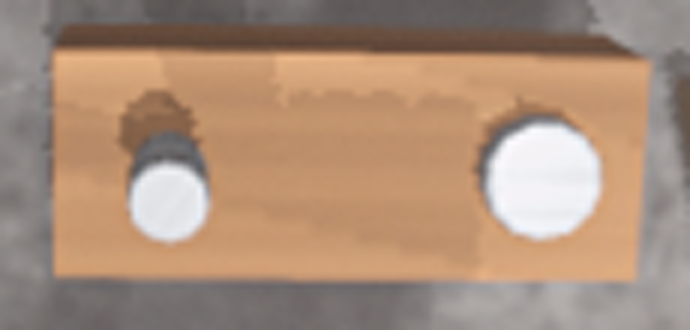

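Run:
```python
from h import *
o=ctrl.get_obs()
a=atz('wrist',257.8,178,81,o);b=atz('wrist',230+543/6-.5,145+180/6-.5,57,o);print(a,b)
p=a.copy();p[2]=54;delta(p,13);p[2]=120;delta(p,13)
```

```text
[457.32298196 177.59311118  81.        ] [440.44798503 255.34305181  57.        ]
t 1.2 pos [451.2 174.9 229.8] d cm [ 0.14 17.58 -0.65] rot [ 0.    -0.005 -0.   ] F [ 0.5 -0.4  0. ] w 87.7
t 1.2 pos [451.2 174.9 229.8] d cm [ 0.14 10.98 -0.65] rot [ 0.    -0.005 -0.   ] F [ 0.5 -0.4  0. ] w 87.7
```

Emit:
carry_out(delta_pos=[[0,1.5,-0.2],[-0.05,4,-0.4],[-0.1,7,-0.6],[-0.1,9.5,-0.77],[-0.1,11,-0.77],[-0.1,11.5,-0.77],[-0.1,11.5,-0.77],[-0.1,11.5,-0.77]], rotation=[[0,0,0],[0,0,0],[0,0,0],[0,0,0],[0,0,0],[0,0,0],[0,0,0],[0,0,0]])

```text
t: 1.87
ee_pos: [457.7, 179.6, 115.2]
orientation: [-1.093, -1.375, 1.375]
ft_force: [0.5, 0.2, 0.4]
width: 87.8
```

Run:
```python
from h import *
delta((459,175.5,54),13); o=ctrl.get_obs(); print(o['ee_pos'],proj('wrist',(459,175.5,81),o));save('wrist','w2.png');crop('w2.png','w2c.png',(190,160,340,270),5)
```

```text
t 1.87 pos [457.7 179.6 115.2] d cm [-0.43  6.12 -0.03] rot [0.    0.001 0.   ] F [0.5 0.2 0.4] w 87.8
[457.70178333 179.5612291  115.20419675] (np.float64(250.83854723142045), np.float64(202.3688781896257))
```

View pics/w2c.png

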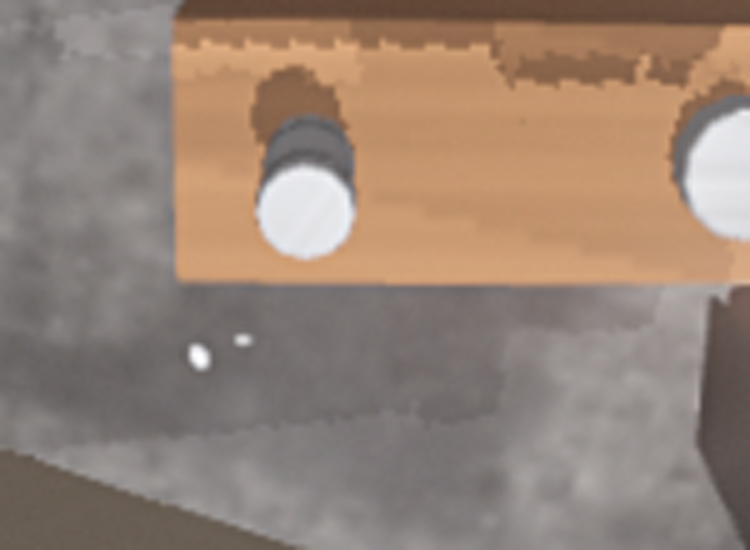

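Emit:
carry_out(delta_pos=[[-0.1,0.5,0],[-0.2,1.5,0],[-0.3,3,0],[-0.4,4.5,0],[-0.43,5.5,0],[-0.43,6.1,0],[-0.43,6.2,0],[-0.43,6.2,0],[-0.43,6.2,0]], rotation=[[0,0,0],[0,0,0],[0,0,0],[0,0,0],[0,0,0],[0,0,0],[0,0,0],[0,0,0],[0,0,0]])

```text
t: 2.67
ee_pos: [459.0, 174.8, 53.1]
orientation: [-1.093, -1.375, 1.374]
ft_force: [0.3, -0.6, 1.0]
width: 88.0
```

Run:
```python
from h import *
delta((459,175.5,53),13); o=ctrl.get_obs(); print(proj('wrist',(459,175.5,81),o),proj('wrist',o['ee_pos'],o));save('wrist','w3.png');crop('w3.png','w3c.png',(170,150,350,280),4)
delta((459,175.5,53),13)
```

```text
t 2.67 pos [459.  174.8  53.1] d cm [ 0.07  0.01 -0.01] rot [0.001 0.    0.   ] F [ 0.3 -0.6  1. ] w 88.0
(np.float64(256.79870711409046), np.float64(233.00732655609255)) (np.float64(255.87550694280628), np.float64(216.80635522290174))
t 2.72 pos [459.1 174.8  53.3] d cm [ 0.07  0.03 -0.  ] rot [0.001 0.    0.   ] F [ 0.2 -0.8 -0.5] w 87.6
```

View pics/w3c.png

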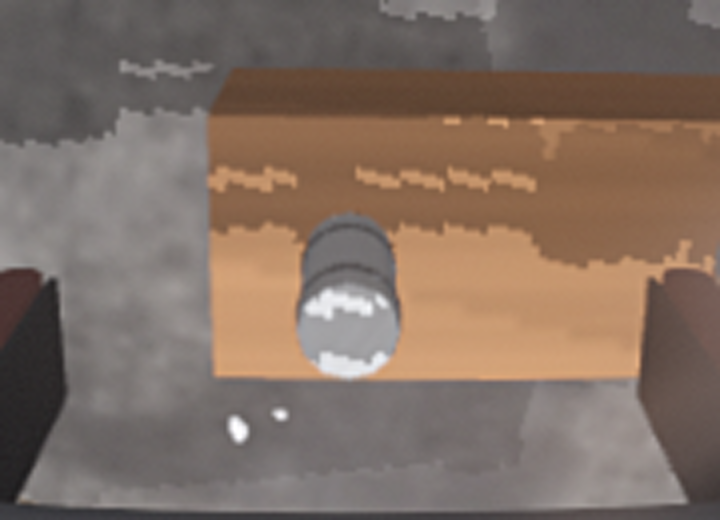

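Emit:
carry_out(delta_pos=[[0.05,0,0],[0.05,0,0],[0.05,0,0],[0.05,0,0],[0.05,0,0],[0.05,0,0],[0.05,0,0],[0.05,0,0],[0.05,0,0],[0.05,0,0],[0.05,0,0],[0.05,0,0]], rotation=[[0,0,0],[0,0,0],[0,0,0],[0,0,0],[0,0,0],[0,0,0],[0,0,0],[0,0,0],[0,0,0],[0,0,0],[0,0,0],[0,0,0]], hand=255)

```text
t: 3.72
ee_pos: [458.5, 175.1, 52.8]
orientation: [-1.093, -1.375, 1.375]
ft_force: [0.1, -0.6, 0.7]
width: 11.2
```

Run:
```python
from h import *
delta((459,175.5,53),13); print(ctrl.get_obs()['moment'])
```

```text
t 3.72 pos [458.5 175.1  52.8] d cm [ 0.03 -0.02 -0.06] rot [-0.  0. -0.] F [ 0.1 -0.6  0.7] w 11.2
[ 0.05716357  0.02368312 -0.04968011]
```

Run:
```python
from h import *
save('wrist','w4.png');crop('w4.png','w4c.png',(170,150,350,280),4);print(ctrl.get_obs()['width'])
```

```text
7.1427552633083
```

View pics/w4c.png

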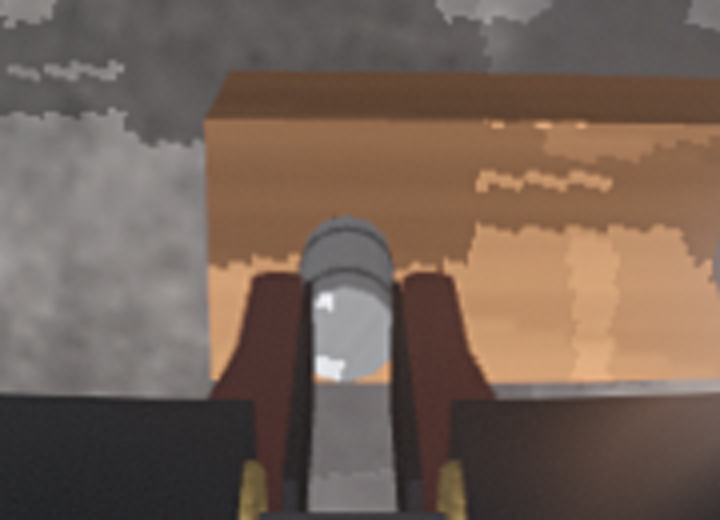

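Emit:
carry_out(delta_pos=[[0,0,0],[0,0,0],[0,0,0]], rotation=[[0,0,0],[0,0,0],[0,0,0]])

```text
t: 4.02
ee_pos: [458.5, 175.1, 52.8]
orientation: [-1.093, -1.375, 1.375]
ft_force: [-0.4, 0.6, 0.5]
width: 0.3
```

Run:
```python
from h import *
o=ctrl.get_obs();print(o['width'],o['ft_force'])
save('wrist','w5.png');crop('w5.png','w5c.png',(170,150,350,280),4);print(ctrl.get_obs()['width'])
```

```text
0.348467623266542 [-0.42095518  0.56758766  0.53215507]
0.48479220280299573
```

View pics/w5c.png

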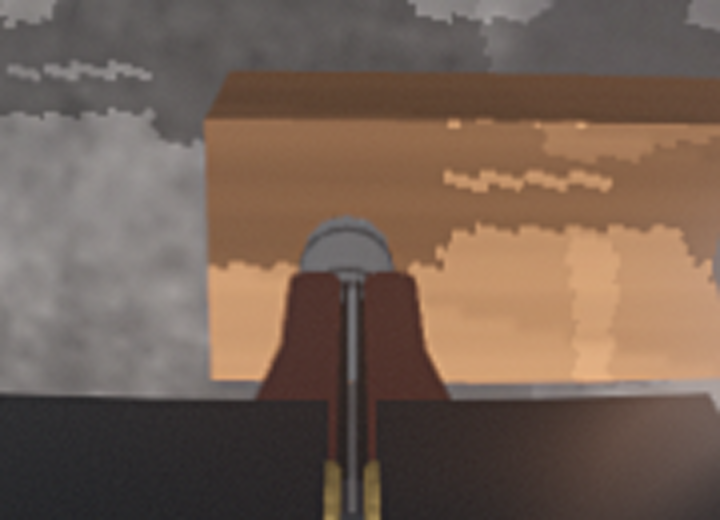

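Run:
```python
from h import *
o=ctrl.get_obs()
for n in['scene','top']: 
  save(n,n+'6.png'); print(n,proj(n,o['ee_pos']),proj(n,(459,175.5,81)))
crop('scene6.png','s6c.png',(150,120,240,210),7);crop('top6.png','t6c.png',(160,190,230,240),8)
print(o['joint_torque'])
```

```text
scene (np.float64(205.6543554050758), np.float64(178.93496250249393)) (np.float64(205.01535393094414), np.float64(172.8631176776146))
top (np.float64(203.3580102881578), np.float64(212.185055354931)) (np.float64(202.37810278984472), np.float64(211.41902544096828))
[-2.08607737e-03 -4.57407975e+01 -1.69757348e+01 -3.94705610e-03
  7.46117276e-02  1.52885286e-05]
```

View pics/s6c.png

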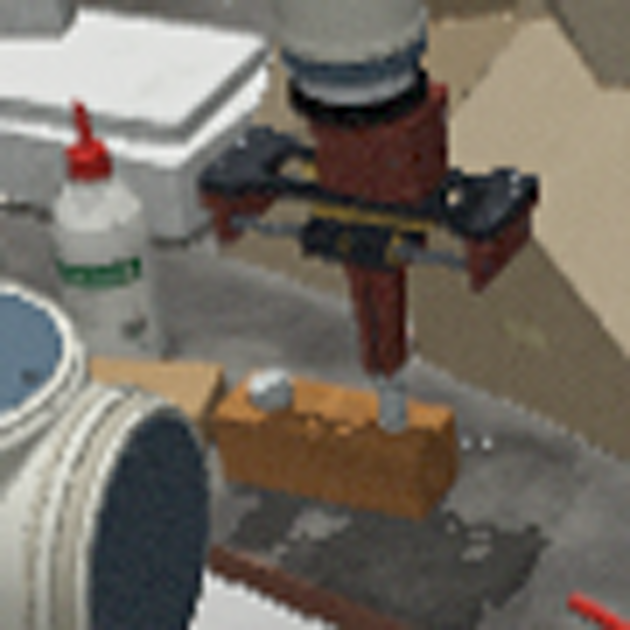

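View pics/t6c.png

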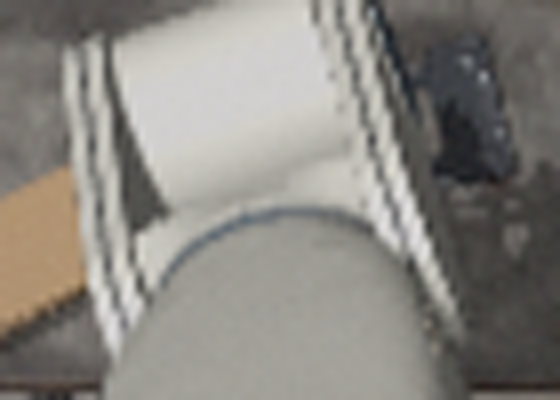

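Emit:
carry_out(delta_pos=[[0,0,0],[0,0,0],[0,0,0],[0,0,0],[0,0,0],[0,0,0],[0,0.4,0],[0,0.9,0],[0,1.5,0],[0,1.5,0],[0,1.5,0],[0,1.5,0]], rotation=[[0,0,0],[0,0,0],[0,0,0],[0,0,0],[0,0,0],[0,0,0],[0,0,0],[0,0,0],[0,0,0],[0,0,0],[0,0,0],[0,0,0]], hand=110)

```text
t: 5.17
ee_pos: [458.4, 175.0, 37.5]
orientation: [-1.093, -1.374, 1.375]
ft_force: [1.0, 0.6, -0.3]
width: 50.1
```

Run:
```python
from h import *
delta((459,175.5,53),13)
o=ctrl.get_obs()
save('wrist','w7.png');save('scene','s7.png');crop('scene7.png' if 0 else 's7.png','s7c.png',(175,150,235,205),10);crop('w7.png','w7c.png',(170,150,350,280),4)
```

```text
t 5.17 pos [458.4 175.   37.5] d cm [ 0.03 -1.55 -0.07] rot [-0.001  0.    -0.   ] F [ 1.   0.6 -0.3] w 50.1
```

View pics/s7c.png

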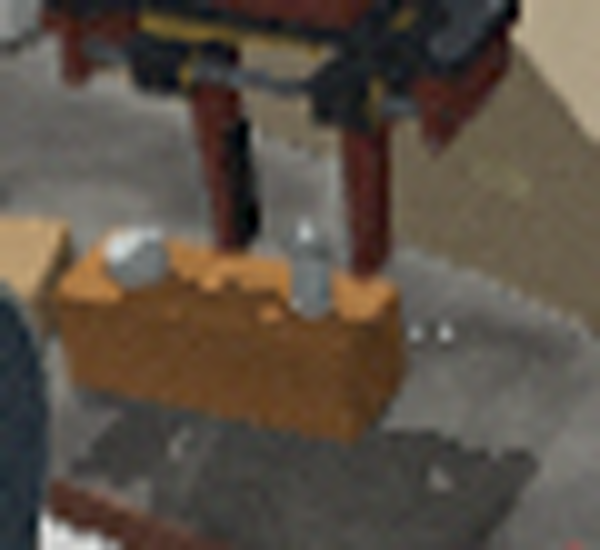

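View pics/w7c.png

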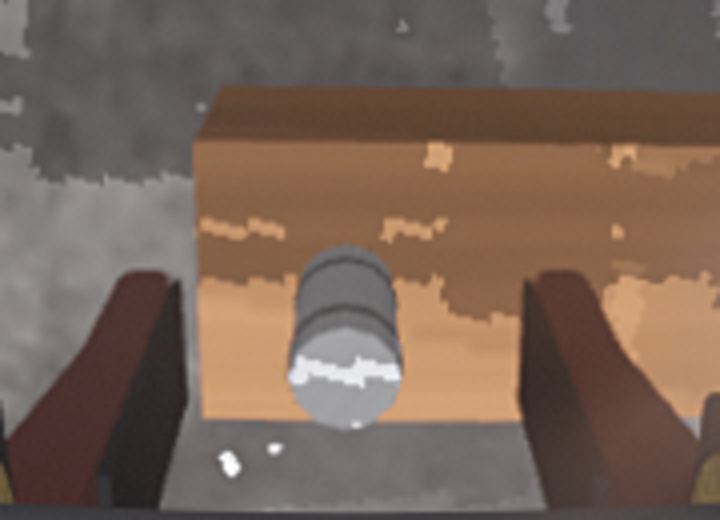

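Emit:
carry_out(delta_pos=[[0.02,0.4,-0.04],[0.04,0.9,-0.07],[0.04,1.3,-0.07],[0.04,1.4,-0.07],[0.04,1.4,-0.07],[0.04,1.4,-0.07]], rotation=[[0,0,0],[0,0,0],[0,0,0],[0,0,0],[0,0,0],[0,0,0]])

```text
t: 5.77
ee_pos: [459.0, 175.6, 23.6]
orientation: [-1.093, -1.374, 1.375]
ft_force: [0.4, 0.9, 1.1]
width: 50.0
```

Run:
```python
from h import *
delta((459,175.5,53),13)
save('wrist','w8.png');save('scene','s8.png');crop('s8.png','s8c.png',(175,150,235,205),10);crop('w8.png','w8c.png',(170,150,350,280),4)
```

```text
t 5.77 pos [459.  175.6  23.6] d cm [-0.01 -2.94  0.  ] rot [-0.  0. -0.] F [0.4 0.9 1.1] w 50.0
```

View pics/s8c.png

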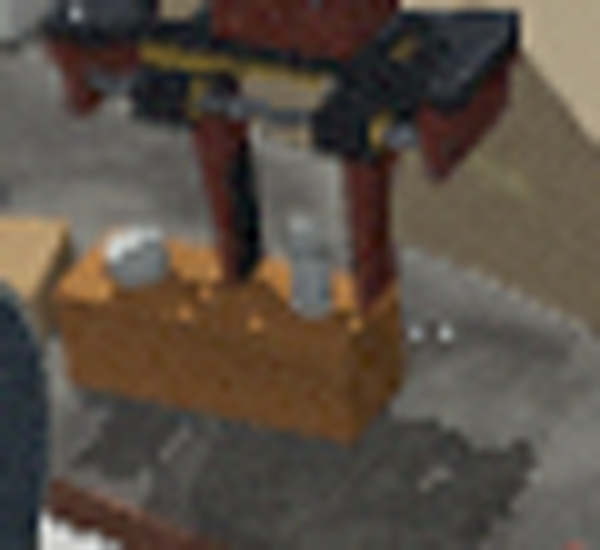

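View pics/w8c.png

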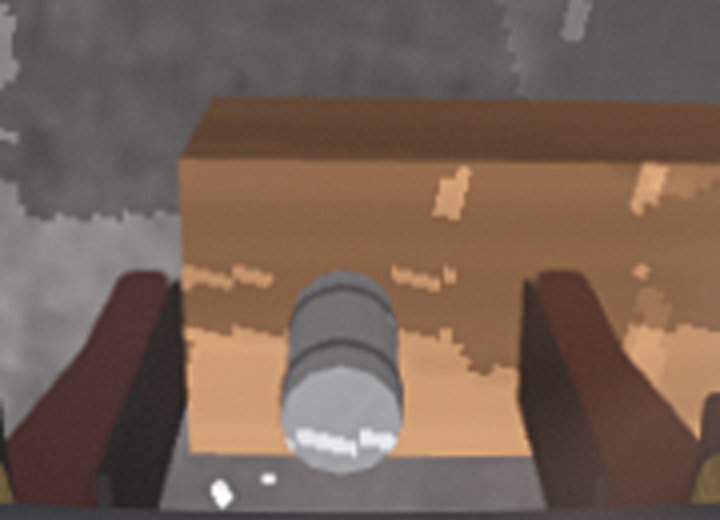

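Emit:
carry_out(delta_pos=[[-0.1,0,0.05],[-0.1,0,0.05],[-0.1,0,0.05],[-0.1,0,0.05],[-0.1,0,0.05],[-0.1,0,0.05],[-0.1,0,0.05],[-0.1,0,0.05],[-0.1,0,0.05],[-0.1,0,0.05]], rotation=[[0,0,0],[0,0,0],[0,0,0],[0,0,0],[0,0,0],[0,0,0],[0,0,0],[0,0,0],[0,0,0],[0,0,0]], hand=255)

```text
t: 6.7
ee_pos: [458.9, 174.5, 23.8]
orientation: [-1.093, -1.375, 1.375]
ft_force: [-0.0, -0.2, 1.2]
width: 15.3
```

Run:
```python
from h import *
delta((459,175.5,160),13)
save('wrist','w9.png');crop('w9.png','w9c.png',(170,150,350,280),4)
```

```text
t 6.7 pos [458.9 174.5  23.8] d cm [  0.09 -13.62  -0.03] rot [0. 0. 0.] F [-0.  -0.2  1.2] w 15.3
```

View pics/w9c.png

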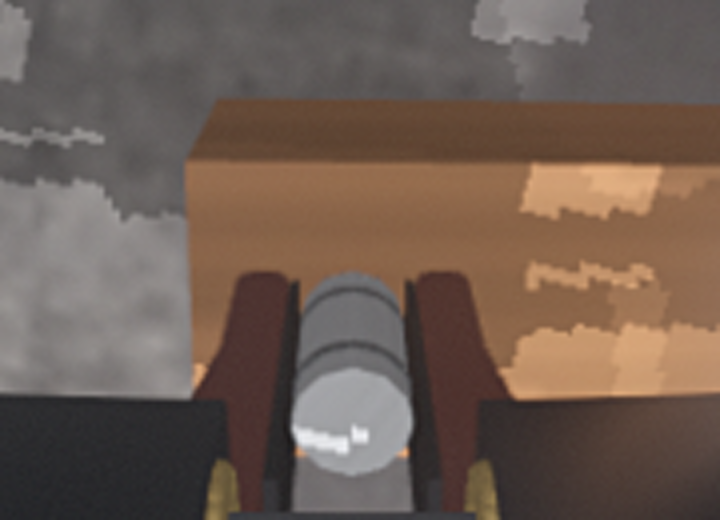

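Emit:
carry_out(delta_pos=[[0,0,0],[0,0,0],[0,-0.5,0],[0,-1.2,0],[0,-2.2,0],[0,-3.5,0],[0,-5,0],[0,-6.5,0],[0,-8,0],[0,-9,0],[0,-9.5,0],[0,-9.5,0]], rotation=[[0,0,0],[0,0,0],[0,0,0],[0,0,0],[0,0,0],[0,0,0],[0,0,0],[0,0,0],[0,0,0],[0,0,0],[0,0,0],[0,0,0]])

```text
t: 7.75
ee_pos: [459.6, 174.8, 120.2]
orientation: [-1.094, -1.377, 1.373]
ft_force: [-0.2, -0.0, -1.2]
width: 15.6
```

Run:
```python
from h import *
delta((500,-372,165),-46)
delta((500,-372,165),0)
o=ctrl.get_obs();print(o['qpos'].round(2))
save('wrist','w10.png');save('scene','s10.png');crop('s10.png','s10c.png',(175,130,235,205),8);crop('w10.png','w10c.png',(170,150,350,280),4)
```

```text
t 7.75 pos [459.6 174.8 120.2] d cm [-54.18  -4.52   8.37] rot [0.002 1.03  0.002] F [-0.2 -0.  -1.2] w 15.6
t 7.75 pos [459.6 174.8 120.2] d cm [-54.18  -4.52   8.37] rot [0.002 0.227 0.001] F [-0.2 -0.  -1.2] w 15.6
[ 0.34  0.33  1.98 -0.    0.83 -1.46]
```

View pics/s10c.png

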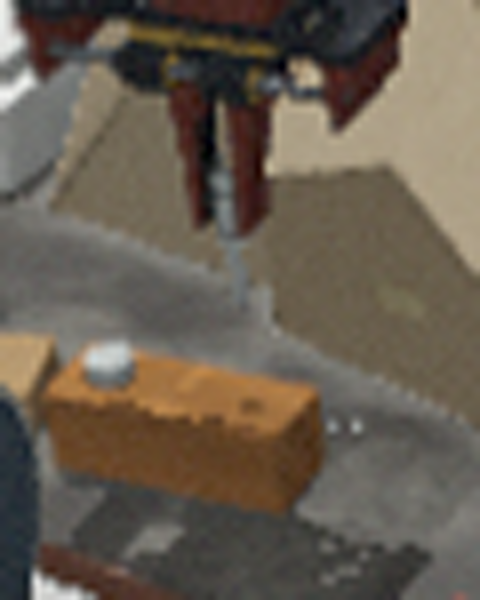

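View pics/w10c.png

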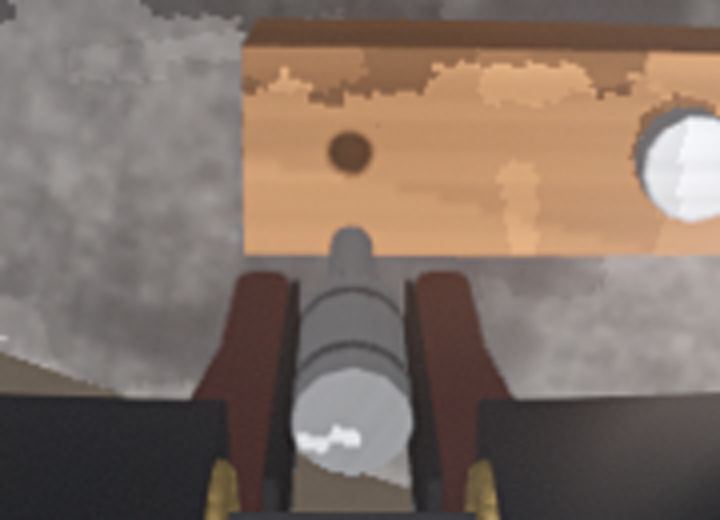

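Run:
```python
from h import *
for p,a in [((450,50,150),5),((440,-100,165),-10),((440,-250,165),-25),((465,-330,165),-40),((480,-360,160),-46)]: delta(p,a)
```

```text
t 7.85 pos [458.6 174.5 118.7] d cm [-11.93  -3.13   3.65] rot [-0.    0.14 -0.  ] F [ 0.  -0.6 -1. ] w 15.5
t 7.85 pos [458.6 174.5 118.7] d cm [-26.32  -4.63   8.  ] rot [-0.     0.402 -0.   ] F [ 0.  -0.6 -1. ] w 15.5
t 7.85 pos [458.6 174.5 118.7] d cm [-40.94  -4.63  11.38] rot [-0.     0.663 -0.   ] F [ 0.  -0.6 -1. ] w 15.5
t 7.85 pos [458.6 174.5 118.7] d cm [-49.29  -4.63  10.74] rot [-0.     0.925 -0.   ] F [ 0.  -0.6 -1. ] w 15.5
t 7.85 pos [458.6 174.5 118.7] d cm [-52.55  -4.13   9.96] rot [-0.    1.03 -0.  ] F [ 0.  -0.6 -1. ] w 15.5
```

Emit:
carry_out(delta_pos=[[-1,-0.5,0.3],[-3,-1.2,1],[-6,-2,1.9],[-9.5,-2.8,2.9],[-13,-3.5,4],[-16.5,-4,5.1],[-20,-4.4,6.2],[-23,-4.6,7.1],[-25.5,-4.6,7.8],[-27.5,-4.6,8.3],[-28.5,-4.6,8.5],[-28.5,-4.6,8.5]], rotation=[[0,0.02,0],[0,0.05,0],[0,0.09,0],[0,0.14,0],[0,0.19,0],[0,0.24,0],[0,0.3,0],[0,0.35,0],[0,0.39,0],[0,0.43,0],[0,0.44,0],[0,0.44,0]])

```text
t: 8.85
ee_pos: [439.7, -124.0, 164.4]
orientation: [-1.303, -1.048, 1.049]
ft_force: [0.6, 0.3, -1.2]
width: 15.7
```

Run:
```python
from h import *
for p,a in [((440,-250,165),-27),((465,-330,165),-40),((480,-365,160),-46)]: delta(p,a)
```

```text
t 8.85 pos [ 439.7 -124.   164.4] d cm [-12.3   -0.06  -2.72] rot [-0.001  0.255 -0.   ] F [ 0.6  0.3 -1.2] w 15.7
t 8.85 pos [ 439.7 -124.   164.4] d cm [-19.58  -0.06  -6.88] rot [-0.001  0.482 -0.   ] F [ 0.6  0.3 -1.2] w 15.7
t 8.85 pos [ 439.7 -124.   164.4] d cm [-22.68   0.44  -9.09] rot [-0.001  0.587 -0.   ] F [ 0.6  0.3 -1.2] w 15.7
```

Emit:
carry_out(delta_pos=[[-1,0,-0.2],[-3.5,0,-0.7],[-6.5,0,-1.4],[-9.5,0,-2],[-12.3,0,-2.7],[-15,0,-4.2],[-17.5,0,-5.7],[-19.6,0,-6.9],[-21.5,0.2,-8.2],[-22.5,0.4,-9],[-22.7,0.4,-9.1],[-22.7,0.4,-9.1]], rotation=[[0,0.02,0],[0,0.07,0],[0,0.13,0],[0,0.19,0],[0,0.25,0],[0,0.34,0],[0,0.42,0],[0,0.48,0],[0,0.54,0],[0,0.58,0],[0,0.587,0],[0,0.587,0]])

```text
t: 9.85
ee_pos: [481.3, -362.8, 160.1]
orientation: [-1.484, -0.603, 0.604]
ft_force: [-0.5, 0.2, -0.8]
width: 15.4
```

Run:
```python
from h import *
delta((500,-372,110),-46);o=ctrl.get_obs();print(proj('wrist',(500,-372,68),o),o['qpos'].round(2))
save('wrist','w11.png')
```

```text
t 9.85 pos [ 481.3 -362.8  160.1] d cm [ 0.7   5.   -1.97] rot [-0.001  0.004 -0.   ] F [-0.5  0.2 -0.8] w 15.4
(np.float64(264.0236634494606), np.float64(204.3195209773039)) [-0.67  0.43  1.7   0.    1.01 -1.44]
```

View pics/w11.png

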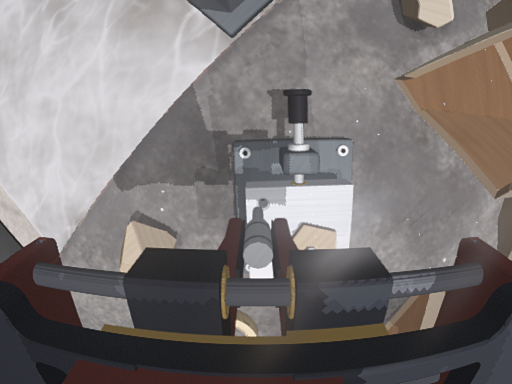

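Run:
```python
from h import *
crop('w11.png','w11c.png',(225,80,365,260),4)
```

```text
(no output)
```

View pics/w11c.png

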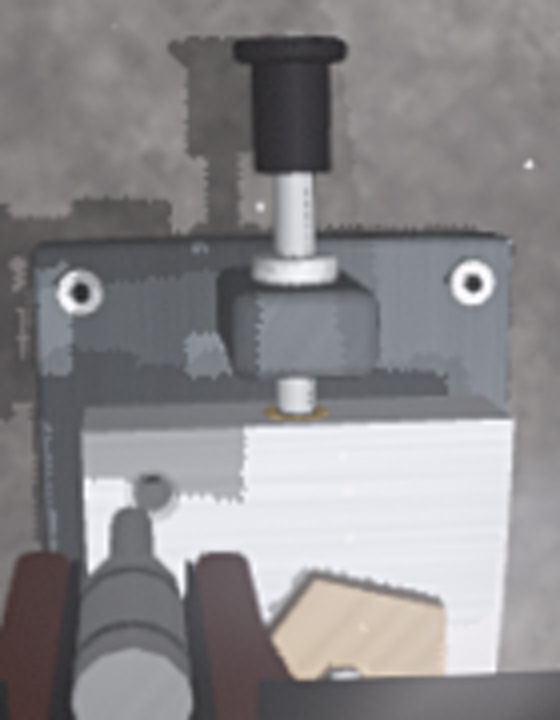

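Run:
```python
from h import *
o=dict(ctrl.get_obs()); o['ee_pos']=np.array([481.3,-362.8,160.1]);o['orientation']=np.array([-1.484,-.603,.604])
R=Ro.from_rotvec(o['orientation']).as_matrix()
W=lambda v:o['ee_pos']+R@np.array(v,float)
for f in [(0,14.8,3),(0,14.8,4)]: print('foot pred',proj('wrist',W(f),o))
h=atz('wrist',262.75,202.25,68,o);print('hole',h, 'tool',R.T@(h-o['ee_pos']))
g=[atz('wrist',225+x/4-.5,80+y/4-.5,z,o) for x,y,z in[(83,432,68),(513,420,68),(306,330,76)]]
print(np.round(g,1)); d=g[0]-g[1];print('yaw',np.degrees(np.arctan2(d[1],d[0]))+90)
for x,y in [(290,45),(290,170)]: print('grip',atz('wrist',225+x/4-.5,80+y/4-.5,54,o).round(1))
```

```text
foot pred (np.float64(256.8994560912154), np.float64(207.2681797250632))
foot pred (np.float64(256.89851372208796), np.float64(205.984973195119))
hole [ 497.60099842 -371.35803674   68.        ] tool [  5.72153433  92.07584541 -17.62598306]
[[ 474.4 -372.5   68. ]
 [ 550.8 -293.5   68. ]
 [ 493.8 -315.6   76. ]]
yaw -44.05486102490903
grip [ 444.2 -267.6   54. ]
grip [ 466.5 -290.1   54. ]
```

Emit:
carry_out(delta_pos=[[0.1,0.5,-0.3],[0.3,1.5,-0.9],[0.5,3,-1.5],[0.6,4.5,-1.8],[0.6,5.5,-1.8],[0.6,6,-1.8],[0.6,6,-1.8],[0.6,6,-1.8],[0.6,6,-1.8]], rotation=[[0,0,0],[0,0,0],[0,0,0],[0,0,0],[0,0,0],[0,0,0],[0,0,0],[0,0,0],[0,0,0]])

```text
t: 10.65
ee_pos: [498.3, -372.3, 101.3]
orientation: [-1.486, -0.603, 0.603]
ft_force: [0.4, -0.4, -1.3]
width: 15.3
```

Run:
```python
from h import *
delta((498,-371.5,100),-45);o=ctrl.get_obs();print(proj('wrist',(498,-371.5,68),o),proj('wrist',(500,-372,68),o))
save('wrist','w12.png');crop('w12.png','w12c.png',(215,150,305,260),7);save('scene','s12.png');crop('s12.png','s12c.png',(290,150,380,240),7)
```

```text
t 10.65 pos [ 498.3 -372.3  101.3] d cm [0.03 0.13 0.08] rot [ 0.001 -0.014  0.   ] F [ 0.4 -0.4 -1.3] w 15.3
(np.float64(257.35097385620475), np.float64(202.52780812690852)) (np.float64(258.7042897024623), np.float64(204.6065139494435))
```

View pics/w12c.png

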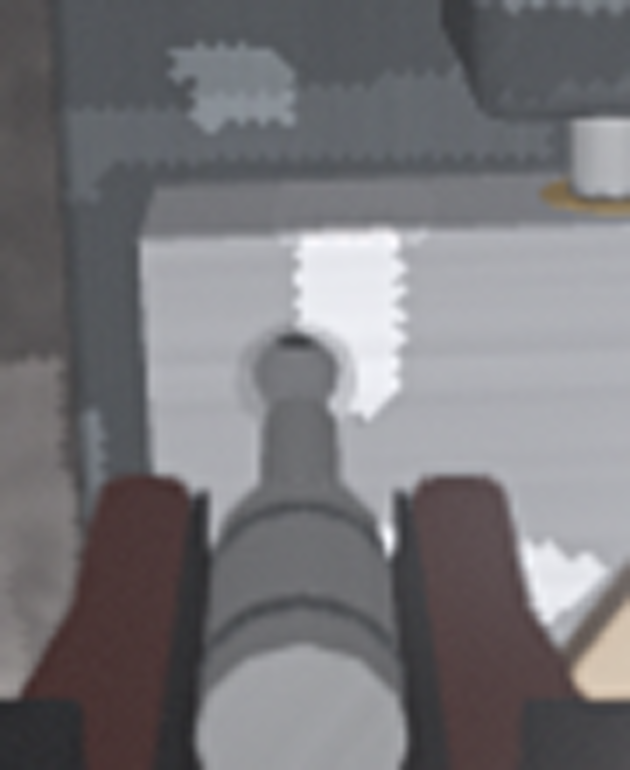

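View pics/s12c.png

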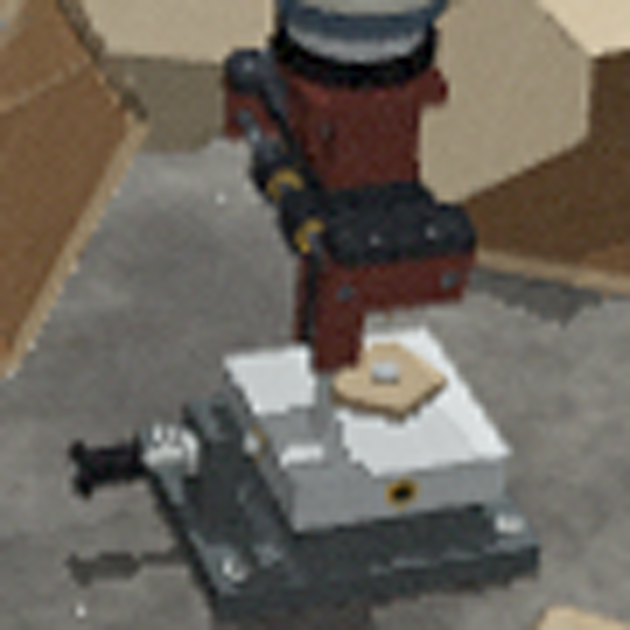

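Emit:
carry_out(delta_pos=[[0,0.2,0.05],[0,0.5,0.08],[0,0.9,0.08],[0,1.2,0.08],[0,1.5,0.08],[0,1.8,0.08],[0,2.1,0.08],[0,2.4,0.08],[0,2.7,0.08],[0,3,0.08],[0,3,0.08]], rotation=[[0,0,0],[0,0,0],[0,0,0],[0,0,0],[0,0,0],[0,0,0],[0,0,0],[0,0,0],[0,0,0],[0,0,0],[0,0,0]])

```text
t: 11.67
ee_pos: [497.8, -371.9, 70.4]
orientation: [-1.486, -0.603, 0.603]
ft_force: [1.8, -2.7, -3.3]
width: 15.8
```

Run:
```python
from h import *
delta((498,-371.5,47),-45);print(ctrl.get_obs()['moment'].round(2))
save('wrist','w13.png');crop('w13.png','w13c.png',(215,150,305,260),7)
```

```text
t 11.67 pos [ 497.8 -371.9   70.4] d cm [0.04 2.34 0.02] rot [ 0.001 -0.014 -0.   ] F [ 1.8 -2.7 -3.3] w 15.8
[-0.6  -0.36  0.02]
```

View pics/w13c.png

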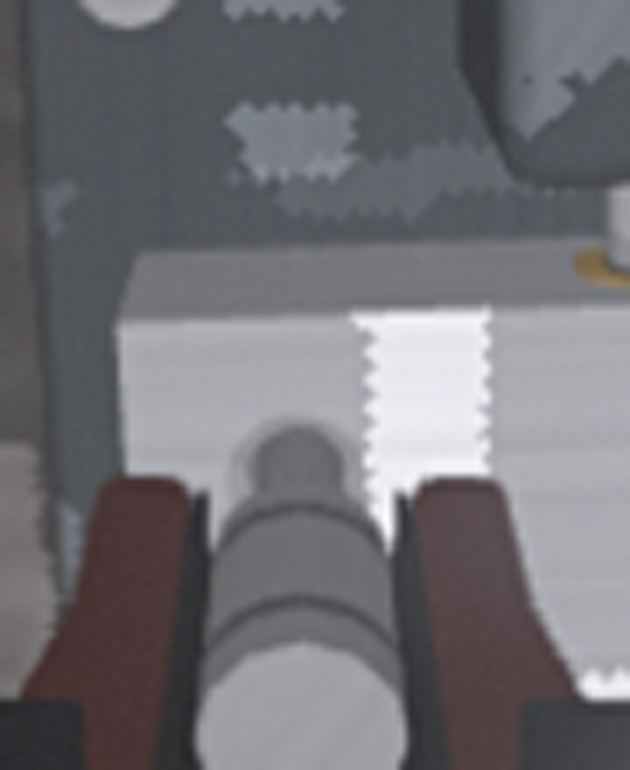

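Emit:
carry_out(delta_pos=[[0.02,0.1,-0.08],[0.02,0.4,-0.08],[0.02,0.7,-0.08],[0.02,1,-0.08],[0.02,1.3,-0.08],[0.02,1.6,-0.08],[0.02,1.9,-0.08],[0.02,2.1,-0.08],[0.02,2.2,-0.08],[0.02,2.2,-0.08]], rotation=[[0,0,0],[0,0,0],[0,0,0],[0,0,0],[0,0,0],[0,0,0],[0,0,0],[0,0,0],[0,0,0],[0,0,0]])

```text
t: 12.55
ee_pos: [498.2, -372.1, 48.5]
orientation: [-1.485, -0.603, 0.603]
ft_force: [1.2, -2.8, -2.1]
width: 15.3
```

Run:
```python
from h import *
delta((498,-371.5,47),-45);print(ctrl.get_obs()['moment'].round(2))
save('wrist','w14.png');crop('w14.png','w14c.png',(215,150,305,260),7)
```

```text
t 12.55 pos [ 498.2 -372.1   48.5] d cm [0.03 0.15 0.05] rot [-0.    -0.014 -0.   ] F [ 1.2 -2.8 -2.1] w 15.3
[-0.73 -0.23 -0.04]
```

View pics/w14c.png

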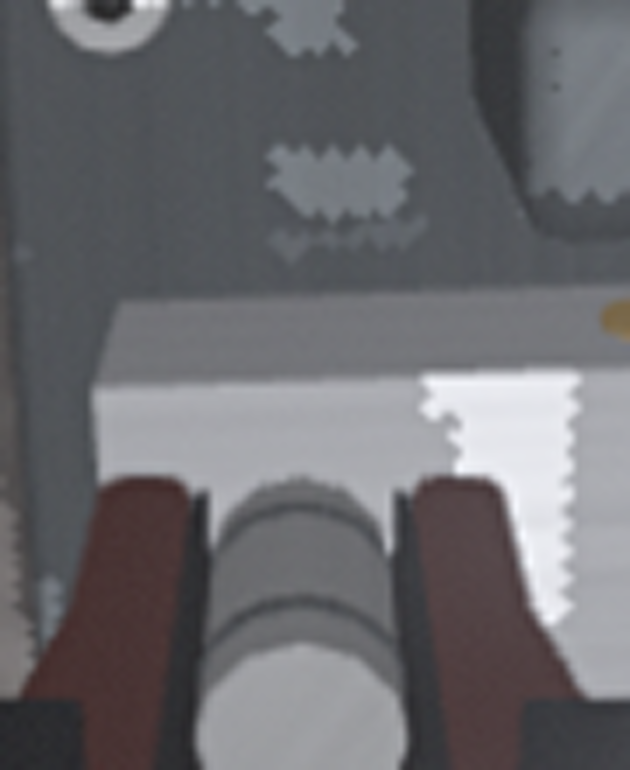

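Emit:
carry_out(delta_pos=[[0.02,0.1,-0.04],[0.02,0.15,-0.04],[0.02,0.2,-0.04],[0.02,0.25,-0.04],[0.02,0.25,-0.04]], rotation=[[0,0,0],[0,0,0],[0,0,0],[0,0,0],[0,0,0]])

```text
t: 13.02
ee_pos: [498.6, -372.1, 46.8]
orientation: [-1.485, -0.603, 0.603]
ft_force: [-1.4, -2.3, 5.1]
width: 15.5
```

Emit:
carry_out(delta_pos=[[0,0.08,0],[0,0.08,0],[0,0.08,0]], rotation=[[0,0,0],[0,0,0],[0,0,0]])

```text
t: 13.27
ee_pos: [498.7, -372.2, 46.7]
orientation: [-1.486, -0.603, 0.603]
ft_force: [-2.6, 0.0, 11.3]
width: 15.4
```

Emit:
carry_out(delta_pos=[[0,0,0],[0,0,0],[0,0,0],[0,0,0],[0,0,0],[0,0,0]], rotation=[[0,0,0],[0,0,0],[0,0,0],[0,0,0],[0,0,0],[0,0,0]], hand=150)

```text
t: 13.77
ee_pos: [498.5, -371.8, 45.2]
orientation: [-1.485, -0.603, 0.603]
ft_force: [0.1, -1.1, 0.1]
width: 35.9
```

Emit:
carry_out(delta_pos=[[0,-0.3,0],[0,-1,0],[0,-2,0],[0,-3.5,0],[0,-5.5,0],[0,-7.5,0],[0,-8,0],[0,-8,0]], rotation=[[0,0,0],[0,0,0],[0,0,0],[0,0,0],[0,0,0],[0,0,0],[0,0,0],[0,0,0]])

```text
t: 14.43
ee_pos: [499.9, -373.1, 128.0]
orientation: [-1.489, -0.605, 0.601]
ft_force: [1.0, -0.3, -0.5]
width: 36.3
```

Run:
```python
from h import *
delta((455,-278,130),-45);o=ctrl.get_obs()
save('wrist','w15.png');crop('w15.png','w15c.png',(225,130,365,270),5);save('scene','s15.png');crop('s15.png','s15c.png',(290,170,380,245),8)
```

```text
t 14.43 pos [ 499.9 -373.1  128. ] d cm [ 3.41 -0.24  9.95] rot [ 0.004 -0.014  0.001] F [ 1.  -0.3 -0.5] w 36.3
```

View pics/w15c.png

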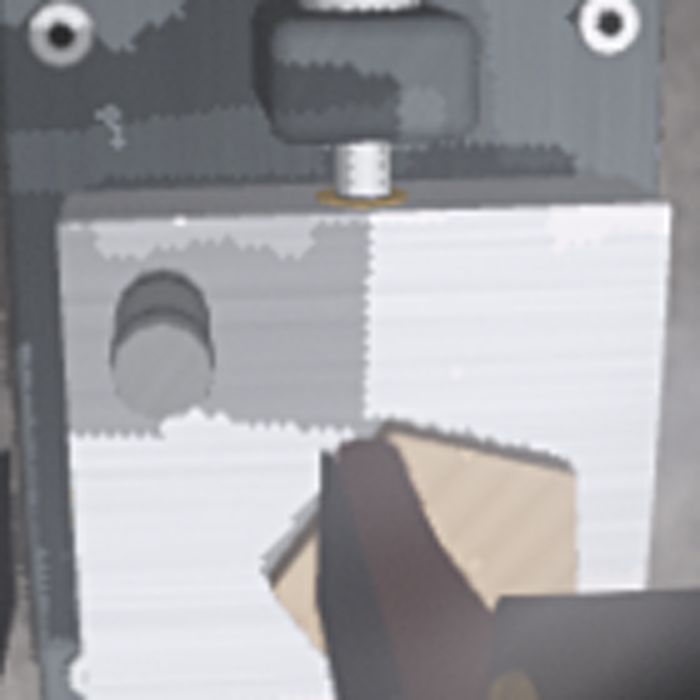

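View pics/s15c.png

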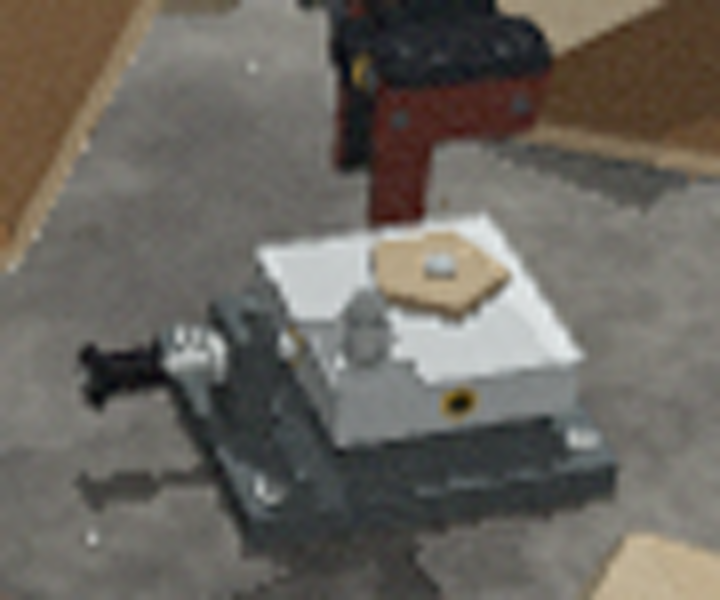

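Emit:
carry_out(delta_pos=[[0.3,0,0.7],[1,0,2.4],[2,0,4.8],[2.9,0,7.2],[3.5,0.5,8.8],[3.75,1.5,9.35],[3.75,2.5,9.35],[3.75,3,9.35],[3.75,3,9.35],[3.75,3,9.35]], rotation=[[0,0,0],[0,-0.01,0],[0,-0.014,0],[0,-0.014,0],[0,-0.014,0],[0,-0.014,0],[0,-0.014,0],[0,-0.014,0],[0,-0.014,0],[0,-0.014,0]], hand=110)

```text
t: 15.37
ee_pos: [460.3, -279.2, 94.8]
orientation: [-1.481, -0.613, 0.614]
ft_force: [-0.2, -0.2, 0.1]
width: 49.6
```

Run:
```python
from h import *
delta((460.5,-280.3,50),-45);o=ctrl.get_obs();print(o['qpos'].round(2))
for p in [(460.5,-280.3,64),(459.1,-278.9,54)]: print(proj('wrist',p,o))
save('wrist','w16.png');crop('w16.png','w16c.png',(190,150,330,280),5)
```

```text
t 15.37 pos [ 460.3 -279.2   94.8] d cm [-0.06  4.48 -0.09] rot [-0.001 -0.001 -0.   ] F [-0.2 -0.2  0.1] w 49.6
[-0.57  0.44  1.89 -0.    0.82 -1.35]
(np.float64(256.1356718108866), np.float64(205.5236098727166))
(np.float64(256.1889811934842), np.float64(199.46260031351022))
```

View pics/w16c.png

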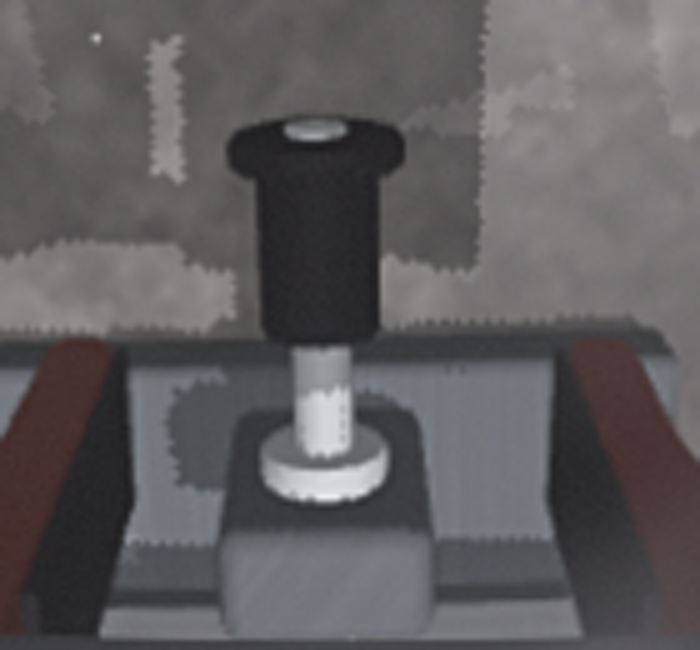

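Run:
```python
from h import *
o=ctrl.get_obs();R=Ro.from_rotvec(o['orientation']).as_matrix()
for n,x,y,z in [('inner end top',320,338,64),('inner end side',320,325,60),('collar outer bottomface',318,118,66),('collar-inner top',318,178,67),('cyl left',258,260,54),('cyl right',381,260,54),('lug top near edge',328,530,76),('lug',328,415,76)]:
  w=atz('wrist',190+x/5-.5,150+y/5-.5,z,o);print(n,w.round(1),'tool',(R.T@(w-o['ee_pos'])).round(1))
```

```text
inner end top [ 466.4 -289.1   64. ] tool [ -2.8  31.2 -10.9]
inner end side [ 465.8 -288.6   60. ] tool [ -2.8  35.2 -10.1]
collar outer bottomface [ 440.4 -263.3   66. ] tool [-2.9 29.2 25.7]
collar-inner top [ 446.9 -269.8   67. ] tool [-2.9 28.2 16.5]
cyl left [ 451.9 -289.3   54. ] tool [-13.1  41.2  -0.9]
cyl right [ 466.3 -274.9   54. ] tool [ 7.2 41.2 -0.9]
lug top near edge [ 487.5 -308.5   76. ] tool [ -1.5  19.2 -39.5]
lug [ 473.2 -294.1   76. ] tool [ -1.4  19.2 -19.2]
```

Emit:
carry_out(delta_pos=[[-0.1,0.3,0.1],[-0.2,1,0.2],[-0.28,2.2,0.25],[-0.28,3.6,0.25],[-0.28,5,0.25],[-0.28,6.4,0.25],[-0.28,7.5,0.25],[-0.28,8.1,0.25],[-0.28,8.3,0.25],[-0.28,8.3,0.25],[-0.28,8.3,0.25]], rotation=[[0,0,0],[0,0,0],[0,0,0],[0,0,0],[0,0,0],[0,0,0],[0,0,0],[0,0,0],[0,0,0],[0,0,0],[0,0,0]])

```text
t: 16.33
ee_pos: [456.9, -279.4, 12.8]
orientation: [-1.483, -0.614, 0.613]
ft_force: [0.0, 0.1, -0.2]
width: 49.7
```

Run:
```python
from h import *
delta((460.5,-280.3,12),-45)
save('wrist','w17.png');crop('w17.png','w17c.png',(190,150,330,280),5);save('scene','s17.png');crop('s17.png','s17c.png',(280,160,380,245),7)
```

```text
t 16.33 pos [ 456.9 -279.4   12.8] d cm [ 0.18  0.08 -0.32] rot [ 0.001 -0.     0.   ] F [ 0.   0.1 -0.2] w 49.7
```

View pics/w17c.png

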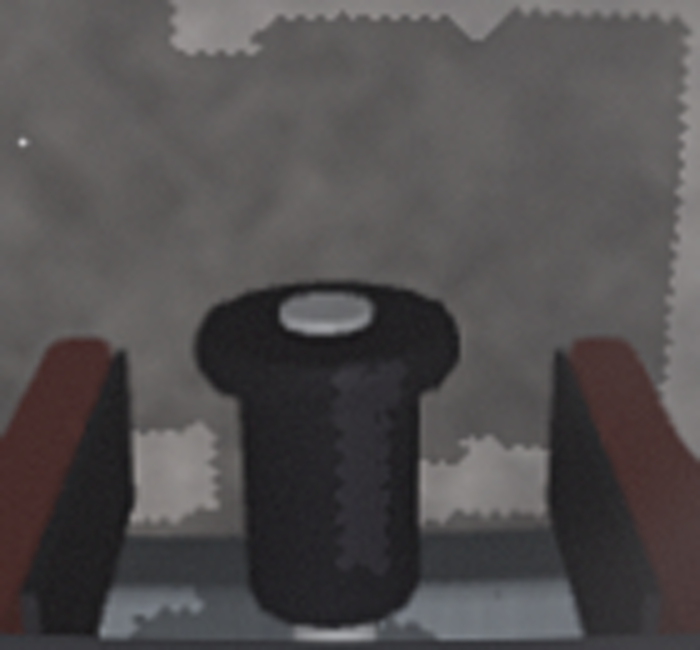

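View pics/s17c.png

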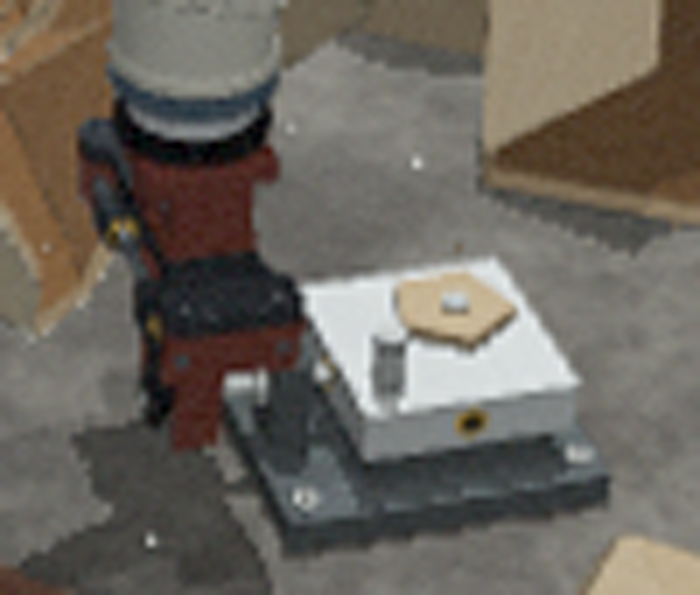

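Emit:
carry_out(delta_pos=[[-0.12,0,0],[-0.12,0,0],[-0.12,0,0],[-0.12,0,0],[-0.12,0,0],[-0.12,0,0],[-0.12,0,0],[-0.12,0,0],[-0.12,0,0],[-0.12,0,0]], rotation=[[0,0,0],[0,0,0],[0,0,0],[0,0,0],[0,0,0],[0,0,0],[0,0,0],[0,0,0],[0,0,0],[0,0,0]], hand=255)

```text
t: 17.27
ee_pos: [456.0, -280.0, 12.6]
orientation: [-1.483, -0.614, 0.614]
ft_force: [1.1, 1.2, 2.6]
width: 19.3
```

Run:
```python
from h import *
delta((460.5,-280.3,12),-45)
save('wrist','w18.png');crop('w18.png','w18c.png',(190,150,330,280),5)
```

```text
t 17.27 pos [ 456.  -280.    12.6] d cm [ 0.29  0.06 -0.34] rot [ 0. -0.  0.] F [1.1 1.2 2.6] w 19.3
```

View pics/w18c.png

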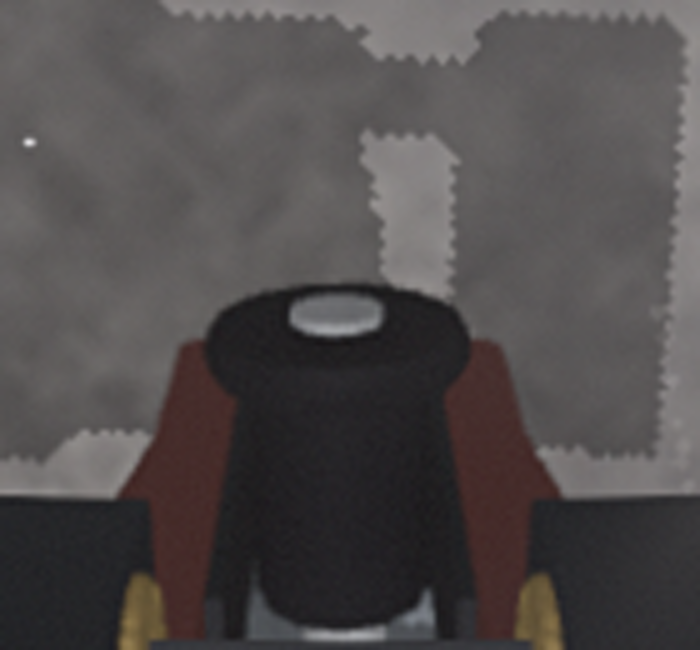

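Emit:
carry_out(delta_pos=[[0,0,0.1],[0,0,0.3],[0,0,0.6],[0,0,0.9],[0,0,1.2],[0,0,1.5],[0,0,1.7],[0,0,1.8],[0,0,1.8]], rotation=[[0,0,0],[0,0,0],[0,0,0],[0,0,0],[0,0,0],[0,0,0],[0,0,0],[0,0,0],[0,0,0]])

```text
t: 18.07
ee_pos: [444.2, -268.6, 12.7]
orientation: [-1.486, -0.615, 0.613]
ft_force: [3.3, -7.9, -5.0]
width: 19.4
```

Run:
```python
from h import *
delta((456,-280,12.6),-45)
save('wrist','w19.png');crop('w19.png','w19c.png',(190,150,330,280),5)
```

```text
t 18.07 pos [ 444.2 -268.6   12.7] d cm [ 0.03  0.02 -1.65] rot [ 0.004 -0.     0.   ] F [ 3.3 -7.9 -5. ] w 19.4
```

View pics/w19c.png

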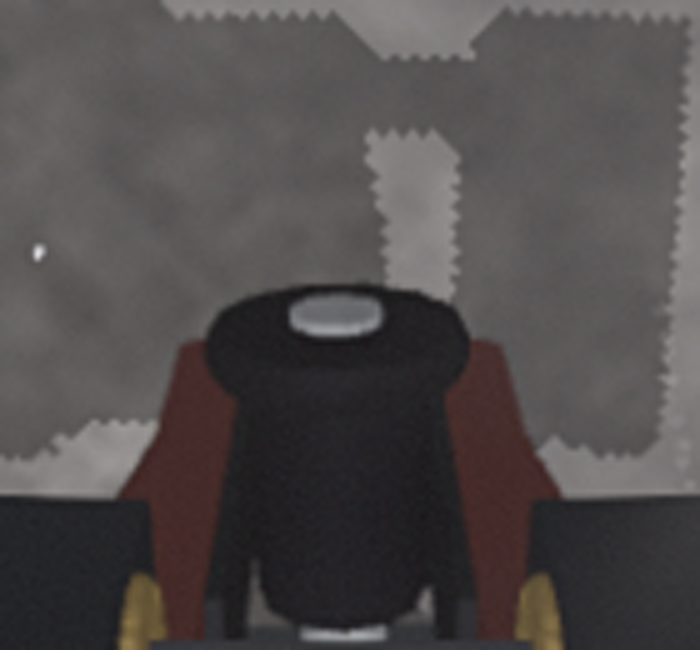

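Emit:
carry_out(delta_pos=[[0,0,0.15],[0,0,0.3],[0,0,0.4],[0,0,0.45],[0,0,0.45],[0,0,0.45]], rotation=[[0,0,0],[0,0,0],[0,0,0],[0,0,0],[0,0,0],[0,0,0]])

```text
t: 18.62
ee_pos: [441.7, -266.2, 12.7]
orientation: [-1.487, -0.616, 0.613]
ft_force: [5.4, -10.5, -7.1]
width: 19.3
```

Run:
```python
from h import *
delta((456,-280,12.6),-45)
```

```text
t 18.62 pos [ 441.7 -266.2   12.7] d cm [ 0.03  0.02 -1.99] rot [ 0.005 -0.     0.   ] F [  5.4 -10.5  -7.1] w 19.3
```

Emit:
carry_out(delta_pos=[[0,0,0.1],[0,0,0.15],[0,0,0.15],[0,0,0.15]], rotation=[[0,0,0],[0,0,0],[0,0,0],[0,0,0]])

```text
t: 18.95
ee_pos: [441.8, -266.2, 12.8]
orientation: [-1.49, -0.618, 0.612]
ft_force: [7.6, -14.0, -12.5]
width: 19.2
```

Run:
```python
from h import *
delta((456,-280,12.6),-45)
save('wrist','w20.png');crop('w20.png','w20c.png',(190,150,330,280),5);save('scene','s20.png');crop('s20.png','s20c.png',(280,160,380,245),7)
delta((456,-280,12.6),-45)
```

```text
t 18.95 pos [ 441.8 -266.2   12.8] d cm [ 0.03  0.03 -1.97] rot [0.008 0.    0.   ] F [  7.6 -14.  -12.5] w 19.2
t 19.05 pos [ 441.8 -266.2   12.8] d cm [ 0.03  0.03 -1.98] rot [0.008 0.    0.   ] F [  9.  -14.6 -11.9] w 19.4
```

View pics/w20c.png

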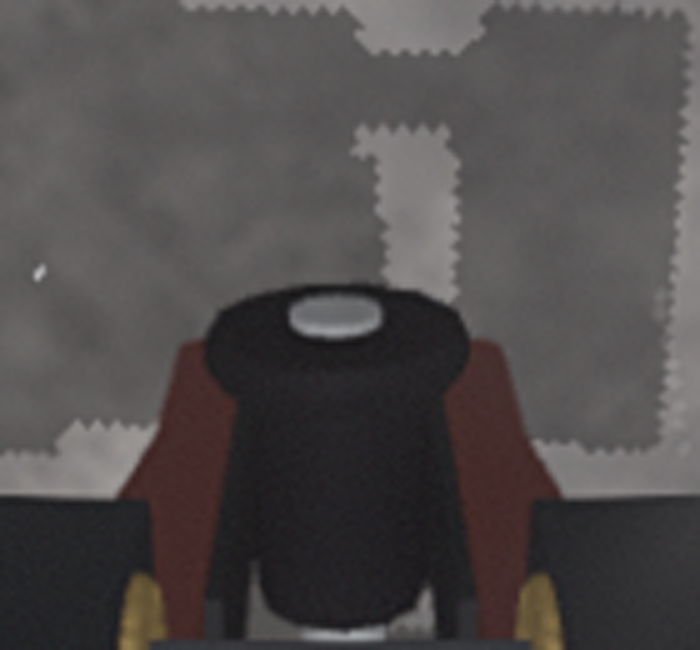

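View pics/s20c.png

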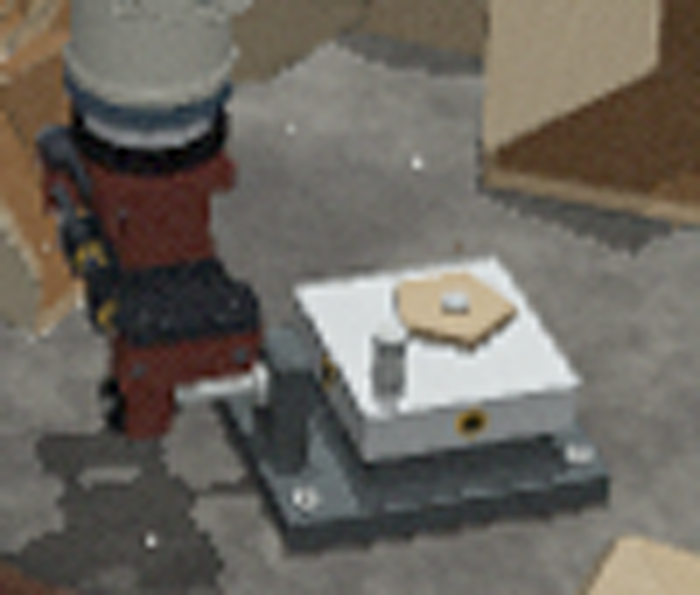

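Emit:
carry_out(delta_pos=[[0,0,0],[0,0,0],[0,0,0],[0,0,0],[0,0,0],[0,0,0]], rotation=[[0,0,0],[0,0,0],[0,0,0],[0,0,0],[0,0,0],[0,0,0]])

```text
t: 19.55
ee_pos: [441.8, -266.2, 12.8]
orientation: [-1.49, -0.618, 0.612]
ft_force: [7.2, -13.7, -12.7]
width: 19.1
```

Run:
```python
from h import *
delta((456,-280,12.6),-45)
save('scene','s21.png',(140,140,400,260),3);
```

```text
t 19.55 pos [ 441.8 -266.2   12.8] d cm [ 0.03  0.03 -1.98] rot [0.008 0.    0.   ] F [  7.2 -13.7 -12.7] w 19.1
```

View pics/s21.png

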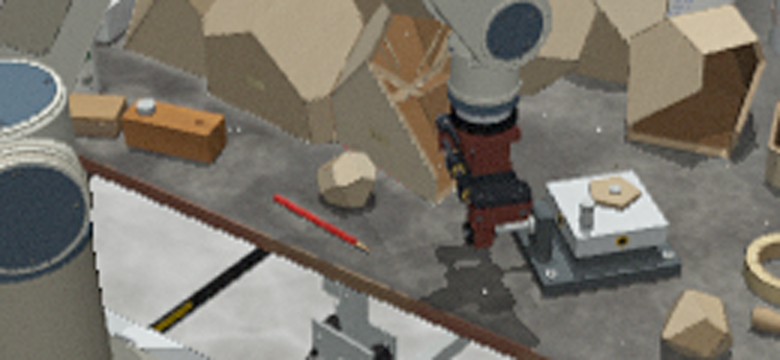

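Everything is holding steady: the pin is seated, the plunger is back against its stop, and the short pin is still in the stand.

```bash
python3 -c "
from workcell import ctrl
print(ctrl.close_job())"
```

```text
the job is handed in; nothing more can be done
None
```

The job is handed in after about 19.6 s of the 53 s allowed: the long pin is seated in the pallet's corner hole, and the arm is still holding the plunger fully back.

- **Pin:** I pushed it home until it stopped moving. It stopped at the height worked out for full seating, with about 11 N of downward push, and I then let go of it. Pictures afterwards show the head standing on the pallet.
- **Plunger:** Only after releasing the pin did I take the black grip (19.3 mm opening, pads inboard of the collar) and pull it back. It moved 19.8 mm and then stopped; pulling harder raised the force from about 11 N to 15–17 N with no further movement and no slip. It stayed put for a further 0.5 s, and the scene picture shows the plunger's tip out of the pallet.
- **Other objects:** The last scene picture shows the short pin in the stand, and the pallet and cell_a where they were. I saw no other bystander moved, but the glue bottle and sanding block were only partly in view and I did not measure any of them.

**Disagreement:** The fingers end about 27 mm short of where the reported TCP puts them. My first attempt on the pin therefore closed just above its head, without contact. I corrected the depth from the scene and wrist pictures, and the later grasps were good.

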